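# Close, switch on and feed the price-label printer

## Robot

A 6-joint arm with a two-finger parallel gripper is mounted at the origin on the work surface. World frame = base frame: x ahead of the robot, y to its left, z up, the work surface at z = 0. Lengths are in mm, angles in rad, forces in N, time in s.
With the tool pointing down it reaches from about 325 to 1000 mm from the base axis. Payload 5.1 kg.
Tool frame: the origin (TCP) lies on the centre line of the jaws, within the pads' length; the fingertips stand 8 mm ahead of it and the grasp point (between the pads) lies 11 mm behind it (arm.tip_reach is the distance from the TCP to the fingertips, in mm); z points along the fingers, y is the direction in which the jaws open and shut (so a half turn about z gives the same grasp; the last joint's range is limited). The gripper opens to 85 mm and grips with 20 to 120 N. Pads are 22 mm wide; open, the fingers measure 114 mm over their backs; the gripper's body (76 mm by 85 mm) begins 54 mm behind the grasp point. The pads swing forward as they close: fully open they stand 13 mm farther back than shut.
Start: joints at [1.191, 0.124, 1.65, -0, 1.367, -0.083], TCP at [190.121, 621.562, 239.322] pointing down, gripper open.
Joint ranges: [-2.61, 2.61], [-1.02, 2.33], [0.03, 2.71], [-1.35, 4.49], [0.32, 2.68], [-2.91, 2.91]. Speed limits (rad/s): [2.57, 2.57, 3.14, 3.14, 3.14, 3.14].

## Interface

Orientations are given as [roll, pitch, yaw] about the fixed x, y, z axes, in that order (R = Rz(yaw) Ry(pitch) Rx(roll)).
In Python, from station import arm, grab_frame, camera_info, order gives the robot as it stands. The module is installed in compiled form; this text tells all that it offers.
- The arm moves only by the shell command python3 -m crank 'ROWS' [FORCE]. ROWS is JSON, a list of rows, each a list of 7 numbers: the finger opening in cm, from 0 to 8.54, then the shift along the tool's x, y, z in cm, then the turn, a rotation vector about the tool's x, y, z in degrees. In form: [[jaw, x, y, z, wx, wy, wz], ...]. A call has exactly 8 rows; each row shifts and turns the commanded pose from where the row before left it, along the tool's axes as they then stand; what a row does not reach is not made up. A row lasts 1/10 s, in which the tool goes at most 50 mm and 8.59 degrees, less where a joint would pass 70% of its speed; a pose out of reach is approached as far as the arm can. A call with a gripper value outside its range is refused whole. The fingers move at their own pace and stop on an object; FORCE is the grip in N (left out, the last holds). Time passes only in rows, so rows that do not move let the fingers close, or fill a call up. It gives the time, the measured TCP pose, the force and the opening at its end, in the units of the state.
- arm.get_obs(): the state, without advancing time (a new reading comes with each control period).
- grab_frame(name): name is "scene" or "side" or "wrist"; returns the picture (420x560x3 uint8, red, green, blue); there is no depth.
- camera_info(name): a dict with "intrinsics" (3x3 intrinsics, pixels), "D" ([k1, k2, p1, p2, k3] as OpenCV has them; the pictures are not rectified), "world_from_camera" (4x4, takes a point from camera to world coordinates); the wrist camera has in their place "T_tool_cam" (4x4, takes a point from camera to tool coordinates, whose origin is the TCP and whose axes are the flange's). Camera axes: x right, y down, z forward; pixel columns grow to the right and rows downward; lengths in mm; the calibration is good to about 2 mm. A picture is of the moment at which its call begins: read the wrist's pose just before it. camera_info takes no time and is no camera call.
- order.finish_job(): hands the job in, once; it reports no verdict.
The state is a dict: "time_s": time; "joint_positions": joint angles; "joint_velocities": joint speeds; "effort": joint torques, N m; "position": TCP position; "eef_rot": TCP orientation; "wrist_force": force on the tool from outside, world axes, zero at the start; "ft_torque": the same for the moment, N m; "gripper_width": finger opening in mm.
Only numpy, scipy, OpenCV 4.12 (cv2) and the standard library are available. Lean on these libraries where they do the work, as an engineer would, in place of code of your own. Each camera call takes 0.05 s, during which the arm holds its last target. There are 200 camera calls.

## Task

The label printer on the bakery's packing counter has just been given a new roll and its cover still stands open. Push the cover down until it clicks fully shut, then switch the printer on by pressing down the raised end of its rocker switch, and then press the oblong feed key right down and let it spring back up. Do it by pressing and pushing only, in that order, and leave the spare label roll, the tongs and the price-card stand where they are.

Things in the scene. Friction and masses are not known exactly. Their poses are not given: they have to be found in the camera images.
- printer: Grey label printer, fixed: 230 mm deep (x), 180 wide (y), 152 high when shut. Origin: centre of underside, on the counter; x to its back, y to the left seen from its front (front faces the robot), z up. Front 63 mm: level control deck 105 mm up; rocker 50 mm left and feed key 50 mm right of the middle, both 28 mm behind the front face. Behind, under the cover: bay with white roll, top 115 mm up.
- cover (a joint): Angle of the cover, rad: 0 shut, grows as its front edge lifts (at most 1.2; starts 0.55 to 1.0). Hinged along the printer's back; the stiff hinge stays at any angle, about 2 N at the front of the top panel moves it. In the last 10 mm its front edge snaps under a sprung catch: press the front of the top panel with 7 to 10 N to click it home; it then stays shut.
- cover_hinge (a point): Point on the cover's hinge axis (parallel to the printer's y), in the middle of its width: 108 mm behind the printer's origin and 108 mm above the counter. Turns with the cover; its axes match the printer's when the cover is shut.
- cover_press (a point): Where to push: on the outer face of the cover's flat top panel, middle of its width, near its front. Moves with the cover; z is the panel's outward normal. In the hinge point's frame: x = -113 mm, z = 44 mm. The panel is 176 mm wide and goes on 11 mm farther forward; then a nose slopes down to the front edge, 164 mm from the hinge. When shut this point is 152 mm above the counter.
- rocker (a joint): Angle of the power rocker, rad: 0 off (its left end, +y of the printer, stands up), 0.36 on (left end pressed level, right end up). It snaps over past the middle (0.18) and stays on either side; 4 to 5 N on the raised end turns it.
- rocker_up (a point): Where to press: upper face of the rocker's left half, 12.5 mm left of the pivot. Black rocker 34 mm long across the printer (y), 24 mm wide, in a frame 3 mm high. Off: this point is 115 mm above the counter, on a face sloping up to the left by 0.36 rad. On: 110 mm and level (stroke 5 mm). Keep the fingers left of the pivot: the right half switches it off.
- feed (a joint): Travel of the feed key, m: 0 up, 0.004 fully down. A spring returns it; fully down takes about 5 N.
- feed_top (a point): Middle of the top of the grey oblong feed key, 26 mm (printer y) by 15 mm (printer x), standing 6 mm proud of the deck: 111 mm above the counter when up. It is pressed straight down.
- spare_roll: Bystander: spare roll of white labels standing on its flat end, 72 mm diameter, 55 mm high, loose. Origin: centre of its underside.
- tongs: Bystander: steel bread tongs lying flat on the counter, 210 mm long (their x), 45 mm wide, 14 mm high, loose. Origin: on the counter, near their middle.
- card_stand: Bystander: price-card stand, dark base 35 x 50 x 12 mm with a black card 70 mm wide on a wire, 71 mm high, loose. Origin: centre of its underside.

How it is judged (in metres and radians):
On the way, in this order (a step that is already met when the one before it is completed fails the run):
1. the cover is pushed fully shut, with the rocker still off (value of joint cover below 0.02 rad and value of joint rocker below 0.1 rad), for 0.2 s.
2. the rocker is switched on (value of joint rocker above 0.3 rad), for 0.2 s.
3. the feed key is pressed right down (value of joint feed above 0.0032 m), for 0.05 s.
At the end, for the whole second after the job is handed in: The cover is shut (within 0.02 rad), the rocker is on (over 0.3 rad), the feed key is back up (within 0.8 mm), and the spare roll, tongs and card stand are within 20 mm of where they stood (value of joint cover below 0.02 rad and value of joint rocker above 0.3 rad and value of joint feed below 0.0008 m and distance of each of spare_roll, tongs, card_stand from where it was at the start of the episode below 0.02 m); the robot touches nothing.
It fails at once if the rocker is switched on before the cover is shut (value of joint rocker above 0.2 rad and value of joint cover above 0.03 rad).
It fails at once if the feed key is pressed before the printer is on (value of joint feed above 0.002 m and value of joint rocker below 0.15 rad).
It fails at once if the spare roll, tongs or card stand is lifted or shoved away (height (world z) of any of spare_roll, tongs, card_stand above 0.015 m or distance of any of spare_roll, tongs, card_stand from where it was at the start of the episode above 0.03 m).
It also fails if it takes over 45 s, if anything falls off the work surface, if the arm or the gripper's body presses on something with over 40 N, if the wrist force passes 120 N, or if a joint passes its speed limit or range.

## Working session

There is one attempt and no reset: what is moved stays moved. The work goes in short steps, Python scripts to look and compute and a shell command to move; the robot and the scene stay as the last step left them, time stands still between calls to the robot, and variables do not carry over. Pictures are saved under pics/ and viewed, about 8 in all and at most 12, crops included, and the job is handed in when it is done.

```bash
mkdir -p pics; python3 - <<'E'
from station import arm, grab_frame, camera_info
import cv2, numpy as np
np.set_printoptions(precision=4,suppress=True)
o=arm.get_obs(); print(o['time_s'],o['position'],o['eef_rot'],o['wrist_force'],o['gripper_width'],arm.tip_reach)
for n in("scene","side","wrist"):
    c=camera_info(n); print(n,{k:np.array(v) for k,v in c.items()})
    cv2.imwrite(f"pics/{n}0.png",grab_frame(n)[...,::-1])
E
```

```text
0.0 [189.91   621.0223 238.0313] [-3.1395 -0.0002  2.8448] [ 0.6727 -0.924  -0.8357] 85.3596401943314 8.0
scene {'intrinsics': array([[443.513 ,   0.    , 272.6334],
       [  0.    , 443.513 , 212.8088],
       [  0.    ,   0.    ,   1.    ]]), 'D': array([-0.0099,  0.    ,  0.    ,  0.    ,  0.    ]), 'world_from_camera': array([[   0.1052,    0.624 ,   -0.7743, 1303.6038],
       [   0.9942,   -0.0477,    0.0967, -119.8767],
       [   0.0234,   -0.78  ,   -0.6254,  702.4629],
       [   0.    ,    0.    ,    0.    ,    1.    ]])}
side {'intrinsics': array([[459.9243,   0.    , 271.5747],
       [  0.    , 459.9243, 204.6944],
       [  0.    ,   0.    ,   1.    ]]), 'D': array([-0.0731,  0.    ,  0.    ,  0.    ,  0.    ]), 'world_from_camera': array([[   0.9247,   -0.2534,    0.2841,  272.6936],
       [  -0.3806,   -0.6234,    0.683 , -738.9835],
       [   0.004 ,   -0.7397,   -0.6729,  823.5643],
       [   0.    ,    0.    ,    0.    ,    1.    ]])}
wrist {'intrinsics': array([[357.6259,   0.    , 276.2553],
       [  0.    , 357.6259, 211.2958],
       [  0.    ,   0.    ,   1.    ]]), 'D': array([-0.015,  0.   ,  0.   ,  0.   ,  0.   ]), 'T_tool_cam': array([[   0.0003,   -0.9586,   -0.2849,   72.5099],
       [   1.    ,    0.    ,    0.0011,    0.3695],
       [  -0.0011,   -0.2849,    0.9586, -134.7196],
       [   0.    ,    0.    ,    0.    ,    1.    ]])}
```

View pics/scene0.png

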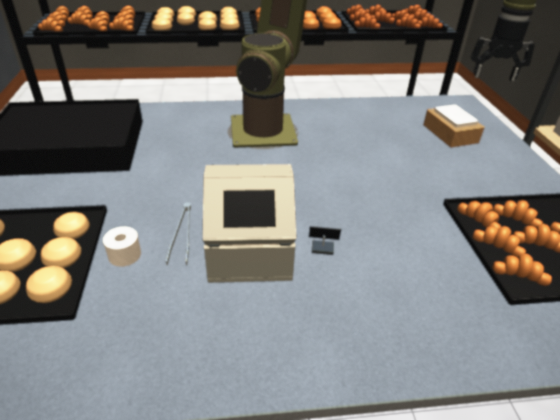

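View pics/side0.png

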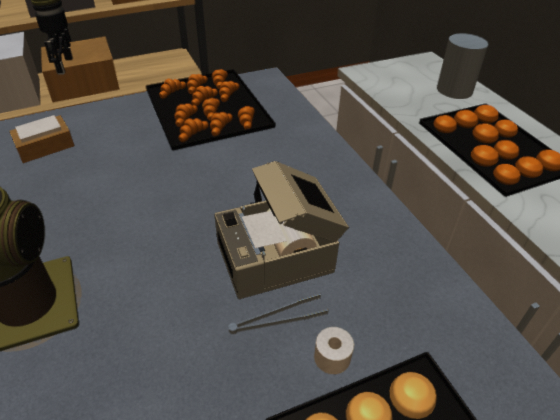

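The scene camera shows the printer from behind at about (250,220), with the cover open. The spare roll is at (122,245), the tongs at (180,235) and the card stand at (323,238). The side view shows the control deck at about (240,235). I'll zoom in on it next.

```bash
python3 - <<'E'
import cv2
a=cv2.imread("pics/side0.png")[155:300,205:360]; cv2.imwrite("pics/side0c.png",cv2.resize(a,None,fx=4,fy=4,interpolation=cv2.INTER_CUBIC))
b=cv2.imread("pics/scene0.png")[155:290,190:350]; cv2.imwrite("pics/scene0c.png",cv2.resize(b,None,fx=4,fy=4,interpolation=cv2.INTER_CUBIC))
E
```

```text
(no output)
```

View pics/side0c.png

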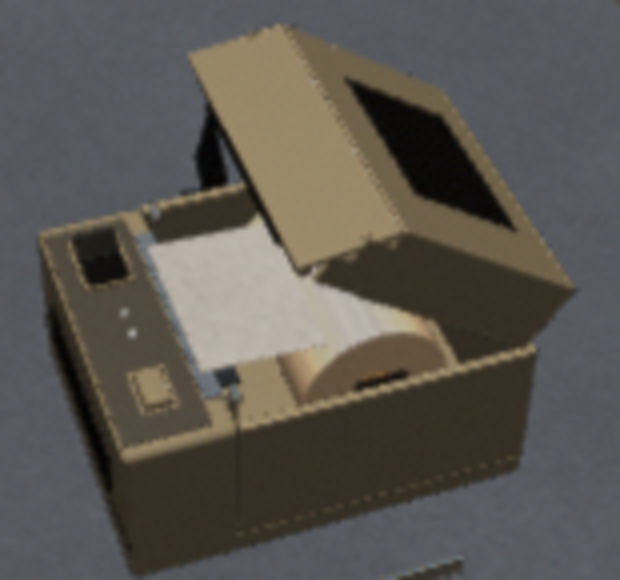

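View pics/scene0c.png

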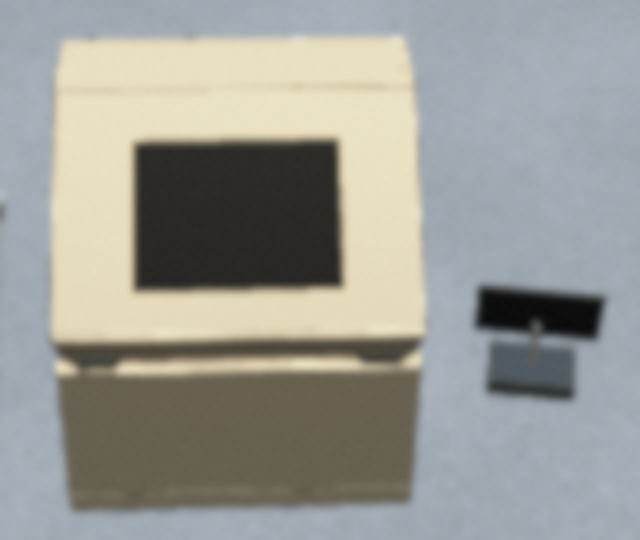

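The side crop shows the rocker at crop (101,257), the feed key at (153,390), the near front bottom corner at (140,573) and the near back bottom corner at (517,468). It also shows the crease between nose and panel from (285,28) to (405,232). In the scene crop the back bottom corners are at (72,507) and (410,500), and the crease runs from (55,90) to (412,87).

```bash
cat >h.py <<'E'
from station import arm, grab_frame, camera_info
import cv2, numpy as np
from scipy.spatial.transform import Rotation as R
np.set_printoptions(precision=3,suppress=True)
def ray(n,uv,obs=None):
    c=camera_info(n); K=np.array(c['intrinsics']); D=np.array(c['D'])
    p=cv2.undistortPoints(np.array([[uv]],float),K,D)[0,0]
    if n=='wrist':
        T=np.eye(4);T[:3,:3]=R.from_euler('xyz',obs['eef_rot']).as_matrix();T[:3,3]=obs['position'];T=T@np.array(c['T_tool_cam'])
    else: T=np.array(c['world_from_camera'])
    d=T[:3,:3]@[p[0],p[1],1]; return T[:3,3],d/np.linalg.norm(d)
def plane(n,uv,z,obs=None):
    o,d=ray(n,uv,obs); return o+d*(z-o[2])/d[2]
def tri(a,b):
    (o,d),(q,e)=a,b
    s=np.linalg.lstsq(np.c_[d,-e],q-o,rcond=None)[0]
    x,y=o+s[0]*d,q+s[1]*e; return (x+y)/2,np.linalg.norm(x-y)
S=lambda u,v:('side',((u+.5)/4-.5+205,(v+.5)/4-.5+155))
C=lambda u,v:('scene',((u+.5)/4-.5+190,(v+.5)/4-.5+155))
E
python3 - <<'E'
from h import *
rk=plane(*S(101,257),108);fd=plane(*S(153,390),111)
print('rocker',rk,'feed',fd,np.linalg.norm(rk-fd))
fr=plane(*S(140,573),0);br=plane(*S(517,468),0);br2=plane(*C(72,507),0);bl=plane(*C(410,500),0)
print('fr',fr,'br',br,br2,'bl',bl,np.linalg.norm(fr-br),np.linalg.norm(br2-bl))
for nm,a,b in(('creaseR',S(405,232),C(55,90)),('creaseL',S(285,28),C(412,87)),('panelbackR',S(575,290),C(52,342))):
    print(nm,*tri(ray(*a),ray(*b)))
y=(bl-br2);yaw1=np.arctan2(-y[0],y[1]);y=rk-fd;yaw2=np.arctan2(-y[0],y[1]);x=br-fr;yaw3=np.arctan2(x[1],x[0]);print('yaw',yaw1,yaw2,yaw3)
for yaw in(yaw1,yaw2,yaw3):
    u=np.array([np.cos(yaw),np.sin(yaw)]);v=np.array([-u[1],u[0]])
    print('origin',(rk+fd)[:2]/2+87*u,(bl+br2)[:2]/2-115*u,(fr+br)[:2]/2+90*v)
print('card',plane(*C(532,390),0), 'roll',plane('scene',(123,258),0),'tongs',plane('scene',(186,207),0),plane('scene',(166,262),0))
E
```

```text
rocker [470.419 -21.189 108.   ] feed [ 462.963 -128.273  111.   ] 107.38539563692815
fr [ 440.793 -156.208    0.   ] br [ 666.051 -168.764    0.   ] [ 653.805 -172.777    0.   ] bl [663.817   6.289  -0.   ] 225.60736033654146 179.34604650552785
creaseR [ 581.744 -167.372  215.92 ] 1.2976839084360228
creaseL [591.482   5.704 215.579] 1.963445146072934
panelbackR [ 682.303 -172.557  142.924] 1.210488236950537
yaw -0.05585676811914674 -0.06951747496881151 -0.055681374113579485
origin [553.555 -79.588] [543.99  -76.824] [558.447 -72.626]
origin [553.481 -80.774] [544.089 -75.256] [559.674 -72.703]
origin [553.556 -79.572] [543.989 -76.844] [558.431 -72.625]
card [585.647  87.834   0.   ] roll [ 568.259 -360.293    0.   ] tongs [ 393.313 -229.741    0.   ] [ 588.588 -264.529    0.   ]
```

The views agree on a printer origin of about (552,-77) and a yaw of about -0.057. The crease comes out 130 mm from the hinge (131.6 expected), so the cover stands at about 0.64 rad. I'll close the fingers and travel to above the deck.

```bash
python3 -m crank '[[0,-3.1,-3.55,-1,0,0,8.48],[0,-3.6,-3.05,-1,0,0,8.48],[0,-4.0,-2.5,-1,0,0,8.48],[0,-4.3,-1.87,-1,0,0,8.48],[0,-4.55,-1.2,-1,0,0,8.48],[0,-4.68,-0.53,-1,0,0,8.48],[0,-4.7,0.17,-1,0,0,8.48],[0,-4.62,0.86,-1,0,0,8.48]]' 60
```

```text
time_s: 0.95
position: [344.3, 276.2, 319.5]
eef_rot: [3.141, 0.0, 1.655]
wrist_force: [1.2, 0.8, 0.3]
gripper_width: -0.1
```

```bash
python3 -m crank '[[0,-4.45,1.53,0,0,0,8.2],[0,-4.18,2.17,0,0,0,0],[0,-4.18,2.17,0,0,0,0],[0,-4.18,2.17,0,0,0,0],[0,-4.18,2.17,0,0,0,0],[0,-4.18,2.17,0,0,0,0],[0,-4.18,2.17,0,0,0,0],[0,-4.18,2.17,0,0,0,0]]'; python3 - <<'E'
from h import *
import json
g=arm.get_obs();o={k:np.array(g[k]).tolist() for k in('position','eef_rot')}
cv2.imwrite('pics/w1.png',grab_frame('wrist')[...,::-1]);json.dump(o,open('w1.json','w'));print(o,g['joint_positions'])
E
```

```text
time_s: 1.75
position: [499.8, -67.2, 319.1]
eef_rot: [3.141, -0.0, 1.517]
wrist_force: [0.5, 0.8, -1.0]
gripper_width: 0.1
{'position': [499.84861856186586, -67.21645738054644, 319.1339346441571], 'eef_rot': [3.141495229077435, -0.0002028410044689899, 1.51713487126516]} [-0.24  -0.242  1.867  0.     1.516 -0.187]
```

View pics/w1.png

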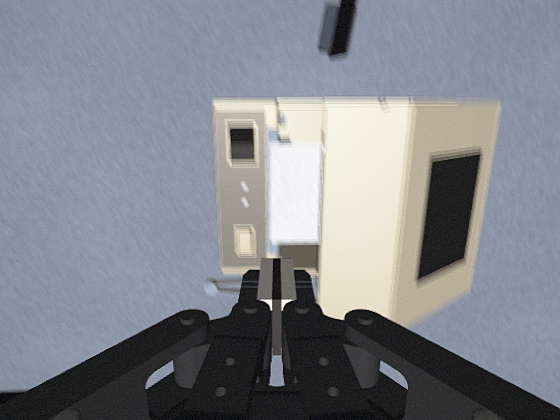

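The wrist view shows the rocker centred at about (242,144) and the feed key at about (245,240). The crease runs from (413,98) to (392,322), and the closed fingertips are at about (277,262).

```bash
python3 - <<'E'
from h import *
import json
o=json.load(open('w1.json'))
rk=plane('wrist',(242,144),108,o);fd=plane('wrist',(245,240),111,o);print('rk',rk,'fd',fd,np.linalg.norm(rk-fd))
a=plane('wrist',(215,101),105,o);b=plane('wrist',(219,270),105,o);print('front corners',a,b,np.linalg.norm(a-b))
c=plane('wrist',(413,98),216,o);d=plane('wrist',(392,322),216,o);print('crease',c,d,np.linalg.norm(c-d))
yaw=-.057;u=np.array([np.cos(yaw),np.sin(yaw)]);v=np.array([-u[1],u[0]])
print('origin',(rk+fd)[:2]/2+87*u,(a+b)[:2]/2+115*u)
E
```

```text
rk [469.239 -28.025 108.   ] fd [ 464.798 -124.842  111.   ] 96.96508305731174
front corners [446.915  12.662 105.   ] [ 433.602 -159.904  105.   ] 173.07866859253892
crease [591.045   5.687 216.   ] [ 584.032 -157.85   216.   ] 163.68801224905974
origin [553.877 -81.39 ] [555.072 -80.173]
```

```bash
python3 -m crank '[[0,-0.2,2.5,0.8,0,0,0],[0,-0.2,2.5,0.8,0,0,0],[0,-0.2,2.5,0.8,0,0,0],[0,-0.2,2.5,0.8,0,0,0],[0,0,0,1.8,0,0,0],[0,0,0,1.8,0,0,0],[0,0,0,1.3,0,0,0],[0,0,0,0.7,0,0,0]]'; python3 -c "
from h import *
o=arm.get_obs();print(o['wrist_force'],o['position'],arm.tip_reach)"
```

```text
time_s: 2.6
position: [597.6, -78.2, 229.0]
eef_rot: [-3.138, -0.001, 1.518]
wrist_force: [0.3, -0.4, -1.6]
gripper_width: -0.1
[ 0.282 -0.361 -1.586] [597.592 -78.162 228.994] 8.0
```

```bash
python3 -m crank '[[0,0,0,0.6,0,0,0],[0,0,0,0.6,0,0,0],[0,0,-0.2,0.25,0,0,0],[0,0,-0.25,0.25,0,0,0],[0,0,-0.25,0.25,0,0,0],[0,0,-0.25,0.25,0,0,0],[0,0,-0.25,0.25,0,0,0],[0,0,-0.2,0.2,0,0,0]]'
```

```text
time_s: 3.4
position: [584.7, -77.8, 204.6]
eef_rot: [-3.141, 0.0, 1.518]
wrist_force: [-0.0, -0.1, 2.8]
gripper_width: -0.2
```

```bash
python3 -m crank '[[0,0,-0.3,0.28,0,0,0],[0,0,-0.3,0.28,0,0,0],[0,0,-0.3,0.28,0,0,0],[0,0,-0.28,0.28,0,0,0],[0,0,-0.28,0.3,0,0,0],[0,0,-0.26,0.3,0,0,0],[0,0,-0.25,0.3,0,0,0],[0,0,-0.25,0.3,0,0,0]]'; python3 -c "
from h import *
cv2.imwrite('pics/side1.png',cv2.resize(grab_frame('side')[150:300,200:360,::-1],None,fx=4,fy=4,interpolation=cv2.INTER_CUBIC))"
```

```text
time_s: 4.2
position: [562.6, -76.6, 181.3]
eef_rot: [-3.142, -0.0, 1.518]
wrist_force: [-0.3, -0.2, 1.5]
gripper_width: 0.0
```

View pics/side1.png

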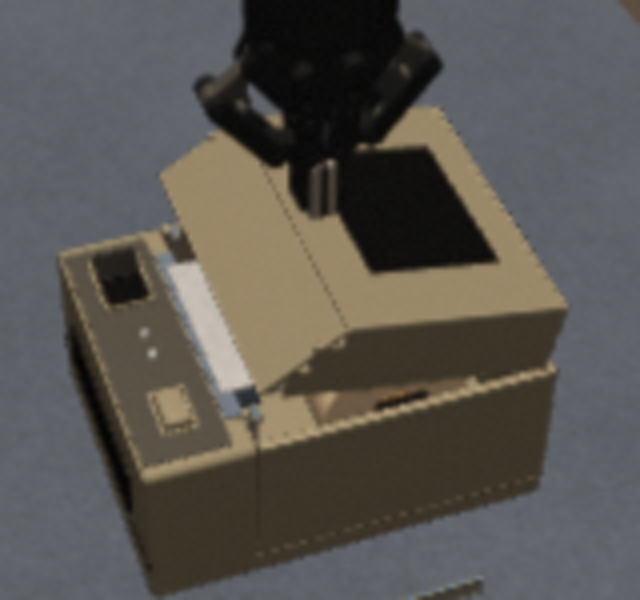

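The cover is following the tool, at about 0.2 rad. The tip is just behind the crease and near the middle of the width.

```bash
python3 -m crank '[[0,0,-0.22,0.3,0,0,0],[0,0,-0.22,0.3,0,0,0],[0,0,-0.22,0.3,0,0,0],[0,0,-0.2,0.3,0,0,0],[0,0,-0.2,0.3,0,0,0],[0,0,-0.1,0.25,0,0,0],[0,0,0,0.25,0,0,0],[0,0,0,0.2,0,0,0]]'
```

```text
time_s: 5.05
position: [551.5, -76.1, 161.1]
eef_rot: [3.141, 0.0, 1.518]
wrist_force: [0.5, -0.2, 0.2]
gripper_width: -0.2
```

```bash
python3 -m crank '[[0,0,0,0.1,0,0,0],[0,0,0,0.1,0,0,0],[0,0,0,0.1,0,0,0],[0,0,0,0.1,0,0,0],[0,0,0,0,0,0,0],[0,0,0,0,0,0,0],[0,0,0,0,0,0,0],[0,0,0,0,0,0,0]]'
```

```text
time_s: 5.85
position: [551.6, -76.1, 159.7]
eef_rot: [3.141, 0.0, 1.518]
wrist_force: [-10.1, 1.4, 19.4]
gripper_width: 0.0
```

```bash
python3 -m crank '[[0,0,0,-1,0,0,0],[0,0,0,-2,0,0,0],[0,0,0,-2,0,0,0],[0,0,-1.3,-2,0,0,0],[0,-0.1,-1.3,0,0,0,0],[0,-0.1,-1.3,0,0,0,0],[0,-0.1,-1.3,0,0,0,0],[0,0,0,0,0,0,0]]'; python3 - <<'E'
from h import *
import json
g=arm.get_obs();o={k:np.array(g[k]).tolist() for k in('position','eef_rot')}
w=grab_frame('wrist')[...,::-1];s=grab_frame('side')[...,::-1]
cv2.imwrite('pics/w2.png',w);json.dump(o,open('w2.json','w'));print(o,g['wrist_force'])
a=cv2.resize(w[60:300,150:390],(580,580),interpolation=cv2.INTER_CUBIC);b=cv2.resize(s[160:300,205:255],(207,580),interpolation=cv2.INTER_CUBIC)
cv2.imwrite('pics/c2.png',np.hstack([a,b]))
cv2.imwrite('pics/side2.png',s)
E
```

```text
time_s: 6.65
position: [497.3, -76.0, 223.8]
eef_rot: [-3.139, -0.0, 1.517]
wrist_force: [-0.1, 0.8, -0.4]
gripper_width: 0.0
{'position': [497.3223179144623, -76.02875330195936, 223.8488381447746], 'eef_rot': [-3.139399420237774, -0.00039477568548851316, 1.5172137734073465]} [-0.063  0.759 -0.398]
```

View pics/w2.png

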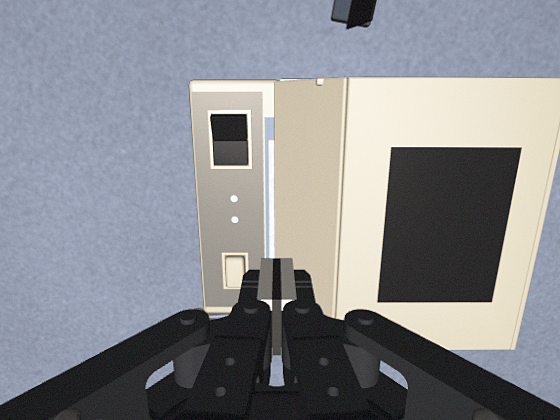

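The rocker frame spans about (208..251, 110..168), with its raised left half at the dark upper part. The feed key is at about (234,271). The crease passes (346,80)-(337,345), and the nose's front edge is at about u=274.

```bash
python3 - <<'E'
from h import *
import json
o=json.load(open('w2.json'))
yaw=-.055;u=np.array([np.cos(yaw),np.sin(yaw),0]);v=np.array([-u[1],u[0],0])
P=lambda uv,z:plane('wrist',uv,z,o)
rk=P((230,139),108);fd=P((235,271),111);c=(rk+fd)/2+87*u
print('rk',rk,'fd',fd,np.linalg.norm(rk-fd),'origin',c)
print('pivot line (z~110)',P((231,141),110))
loc=lambda p:np.array([(p-c)@u,(p-c)@v])
print('frame',[loc(P(q,108)) for q in((208,112),(247,111),(212,168),(251,167))])
for z in(148,152,158):print('crease',z,loc(P((346,80),z)),loc(P((340,280),z)))
for z in(108,113,120):print('nose edge',z,loc(P((275,85),z)),loc(P((275,240),z)))
print('deck back',loc(P((264,100),105)),loc(P((266,240),105)))
s=cv2.imread('pics/side2.png');cv2.imwrite('pics/side2c.png',cv2.resize(s[155:300,205:360],None,fx=4,fy=4,interpolation=cv2.INTER_CUBIC))
E
```

```text
rk [468.052 -23.66  108.   ] fd [ 463.372 -122.09   111.   ] 98.58670029298956 origin [552.58  -77.657 109.5  ]
pivot line (z~110) [468.887 -24.88  110.   ]
frame [array([-101.658,   67.261]), array([-75.237,  67.932]), array([-100.793,   29.074]), array([-73.215,  29.835])]
crease 148 [-16.671  85.258] [-13.615 -37.43 ]
crease 152 [-17.393  84.999] [-14.395 -35.358]
crease 158 [-18.475  84.611] [-15.565 -32.251]
nose edge 108 [-56.329  84.595] [-56.244 -25.131]
nose edge 113 [-56.296  84.337] [-56.213 -23.2  ]
nose edge 120 [-56.25   83.975] [-56.169 -20.497]
deck back [-63.8    75.104] [-63.083 -26.31 ]
```

View pics/side2c.png

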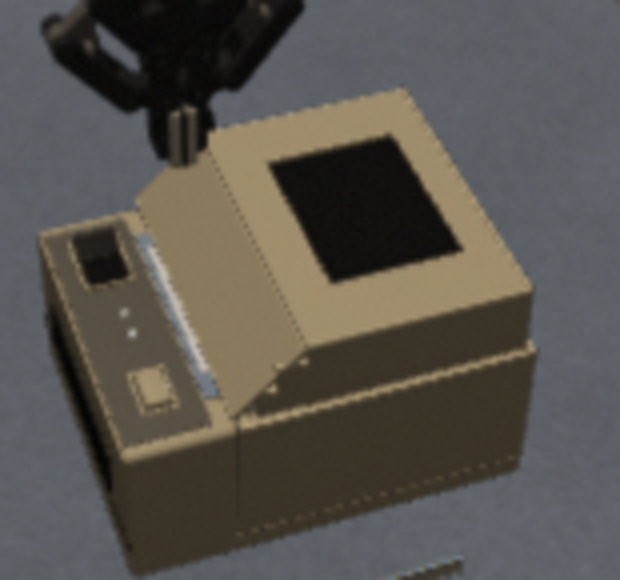

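The cover is fully shut: crease at x≈-16 and front edge at -56 in the printer frame, the panel parallel to the body, and the tip at 151.7 mm while pressed. Next I go above the raised end of the rocker.

```bash
python3 -m crank '[[0,2.18,-1.06,0,0,0,0],[0,2.18,-1.06,0,0,0,0],[0,2.18,-1.06,0.5,0,0,0],[0,0,0,1.9,0,0,0],[0,0,0,1.9,0,0,0],[0,0,0,1.9,0,0,0],[0,0,0,1.6,0,0,0],[0,0,0,1.0,0,0,0]]'
```

```text
time_s: 7.55
position: [470.4, -9.0, 135.6]
eef_rot: [-3.139, -0.0, 1.518]
wrist_force: [-0.2, 0.3, -0.3]
gripper_width: 0.1
```

```bash
python3 -m crank '[[0,0,0,0.4,0,0,0],[0,0,0,0.4,0,0,0],[0,0,0,0.3,0,0,0],[0,0,0,0.25,0,0,0],[0,0,0,0.2,0,0,0],[0,0,0,0.2,0,0,0],[0,0,0,0.1,0,0,0],[0,0,0,0,0,0,0]]'
```

```text
time_s: 8.35
position: [470.8, -9.3, 119.0]
eef_rot: [-3.142, 0.0, 1.518]
wrist_force: [0.8, -0.1, -0.6]
gripper_width: -0.2
```

```bash
python3 -m crank '[[0,0,0,0.1,0,0,0],[0,0,0,0.1,0,0,0],[0,0,0,0.1,0,0,0],[0,0,0,0,0,0,0],[0,0,0,0,0,0,0],[0,0,0,0,0,0,0],[0,0,0,0,0,0,0],[0,0,0,0,0,0,0]]'
```

```text
time_s: 9.15
position: [471.0, -9.3, 118.0]
eef_rot: [-3.141, 0.0, 1.518]
wrist_force: [-5.8, 1.5, 11.3]
gripper_width: 0.1
```

```bash
python3 -m crank '[[0,0,0,-1.5,0,0,0],[0,0,0,-2.5,0,0,0],[0,0,0,-2.5,0,0,0],[0,-2.5,-0.03,-2.5,0,0,0],[0,-2.5,-0.03,0,0,0,0],[0,-2.5,-0.03,0,0,0,0],[0,-2.5,-0.03,0,0,0,0],[0,-1.4,0,0,0,0,0]]'; python3 - <<'E'
from h import *
import json
g=arm.get_obs();o={k:np.array(g[k]).tolist() for k in('position','eef_rot')}
w=grab_frame('wrist')[...,::-1]
cv2.imwrite('pics/w3.png',w);json.dump(o,open('w3.json','w'));print(o,g['wrist_force'])
E
```

```text
time_s: 9.95
position: [463.4, -124.4, 206.0]
eef_rot: [-3.141, 0.0, 1.516]
wrist_force: [0.5, -0.0, -0.3]
gripper_width: -0.2
{'position': [463.3966312712655, -124.39430842721177, 205.96831447889676], 'eef_rot': [-3.1414604915968063, 0.00021436989257161976, 1.5162829443155195]} [ 0.485 -0.021 -0.341]
```

View pics/w3.png

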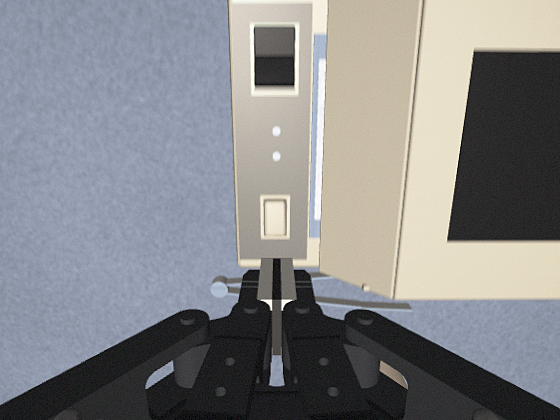

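The rocker's shading has flipped: its left half is now the lighter, level one, so it is on. The feed key is centred at (276,217), where the point below the TCP at key height projects, so I go straight down.

```bash
python3 -m crank '[[0,0,0,1.5,0,0,0],[0,0,0,2.0,0,0,0],[0,0,0,1.8,0,0,0],[0,0,0,1.3,0,0,0],[0,0,0,0.8,0,0,0],[0,0,0,0.5,0,0,0],[0,0,0,0.3,0,0,0],[0,0,0,0,0,0,0]]'
```

```text
time_s: 10.8
position: [463.9, -122.9, 124.2]
eef_rot: [3.141, 0.0, 1.518]
wrist_force: [0.4, 0.4, -0.6]
gripper_width: -0.0
```

```bash
python3 -m crank '[[0,0,0,0.2,0,0,0],[0,0,0,0.2,0,0,0],[0,0,0,0.2,0,0,0],[0,0,0,0.2,0,0,0],[0,0,0,0.1,0,0,0],[0,0,0,0,0,0,0],[0,0,0,0,0,0,0],[0,0,0,0,0,0,0]]'
```

```text
time_s: 11.6
position: [464.0, -123.1, 115.5]
eef_rot: [3.141, 0.0, 1.518]
wrist_force: [-0.5, 0.7, 3.7]
gripper_width: 0.2
```

```bash
python3 -m crank '[[0,0,0,0.1,0,0,0],[0,0,0,0.1,0,0,0],[0,0,0,0.1,0,0,0],[0,0,0,0,0,0,0],[0,0,0,0,0,0,0],[0,0,0,0,0,0,0],[0,0,0,0,0,0,0],[0,0,0,0,0,0,0]]'
```

```text
time_s: 12.4
position: [464.1, -123.2, 114.8]
eef_rot: [-3.142, 0.0, 1.518]
wrist_force: [-7.5, 2.5, 16.7]
gripper_width: -0.2
```

The key is on its stop: the tip is at 106.8 mm and the force is 17 N. I'll lift clear and check.

```bash
python3 -m crank '[[0,0,0,-1,0,0,0],[0,0,0,-2,0,0,0],[0,0,0,-2.5,0,0,0],[0,0,0,-2.5,0,0,0],[0,0,0,-2,0,0,0],[0,0,0,-2,0,0,0],[0,0,0,0,0,0,0],[0,0,0,0,0,0,0]]'; python3 - <<'E'
from h import *
w=grab_frame('wrist')[...,::-1];s=grab_frame('side')[...,::-1];c=grab_frame('scene')[...,::-1]
print(arm.get_obs()['wrist_force'])
f=lambda a,w,h:cv2.resize(a,(w,h),interpolation=cv2.INTER_CUBIC)
cv2.imwrite('pics/end.png',np.vstack([np.hstack([f(w[:300,150:450],300,300),f(s[150:300,205:355],450,300)]),np.hstack([f(c[160:290,90:350],400,200),f(s[280:380,210:370],350,200)])]))
c0=cv2.imread('pics/scene0.png')
for n,(a,b,x,y) in dict(roll=(222,272,98,146),tongs=(200,266,160,196),card=(222,258,304,346)).items():
    p,q=c0[a:b,x:y],c[a:b,x:y]; print(n,cv2.phaseCorrelate(cv2.cvtColor(p,6).astype('f4'),cv2.cvtColor(q,6).astype('f4')),cv2.absdiff(p,q).mean())
E
```

```text
time_s: 13.2
position: [463.4, -122.8, 231.2]
eef_rot: [-3.141, -0.0, 1.518]
wrist_force: [0.1, 0.1, -0.8]
gripper_width: 0.1
[-0.097 -0.033 -0.614]
roll ((0.05087485762058819, 0.046518782502008804), 0.9954760930935542) 5.036666666666667
tongs ((-0.06501751838084147, -0.06378685335139522), 0.9306460523311003) 6.062149270482604
card ((0.4283460765831748, -0.0374010683142032), 0.8530533955420977) 4.656084656084656
```

View pics/end.png

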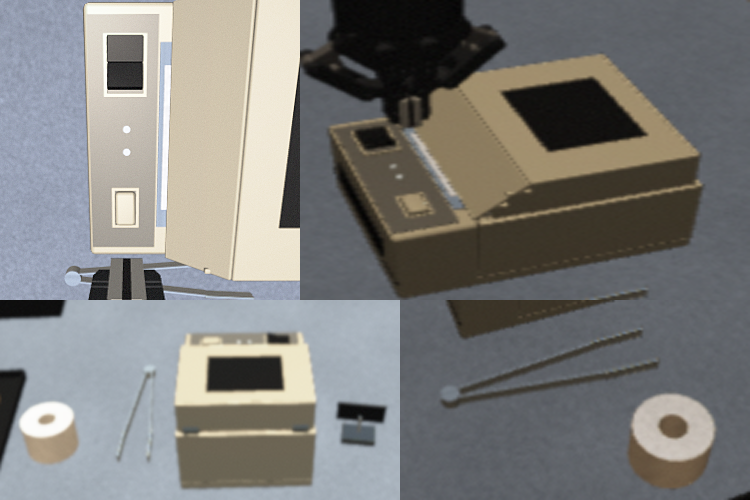

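The cover is flat shut, the rocker has flipped with its left half level, and the key is up and clear of the tool. The roll, tongs and card stand have not moved (under half a pixel).

```bash
python3 -c "
from station import order; print(order.finish_job())"
```

```text
the job is handed in; nothing more can be done
None
```

The job is done and handed in at about 13 s of the 45 s allowed; no verdict is reported. I pushed the cover down along its arc until it was shut, pressed the raised left end of the rocker, then pressed the feed key to its stop and lifted clear.

| Step | Fingertip height when pressed | Expected height | Force when pressed |
|---|---|---|---|
| Cover | 151.7 mm | 152 mm | 19 N |
| Rocker | 110.0 mm | 110 mm | 11 N |
| Feed key | 106.8 mm | 107 mm | 17 N |

- **Final pictures:** the cover is flat shut, the rocker is on and the feed key looks to be back up. The roll and tongs shifted by less than 0.1 pixel and the card stand by 0.4 pixel. The tool is about 110 mm above the key and touching nothing.
- **What differed:** the cover was pressed with more than the 7 to 10 N advised, though the fingers did it, not the gripper's body. Early estimates of the feed key's position differed by up to about 6 mm between views. A close look settled this before I pressed, and no check failed.

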